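Connect the filter coupling to the stand

TASK

Get the filtration stand ready: first move the loose capped sample bottles standing round the grooved adaptor upright into the white tray. Then push the cam-arm coupling mouth-down fully home on the adaptor with both its arms still raised, swing both arms fully down, and after that reach through the round guard opening of the valve box and turn the recessed knob fully clockwise. Leave the screwdriver, pen and filter box where they lie.

Things in the scene. Friction and masses are not known exactly. Their poses are not given: they have to be found in the camera images.
- stand: Fixed metal stand; origin on the table under the axis of the upright grooved adaptor, z up. Round foot flange 84 mm across, 12 mm high; stem 32 mm across. A low pipe (top at z 39 mm) leads to the grey valve box centred at x -100, y +170 mm in this frame: 116 x 116 mm, 100 mm high, sides along this frame's axes.
- adaptor_top (a point): Centre of the adaptor head's flat top, 116 mm above the table, axes as the stand's. Head 44 mm across, z 64 to 116 mm, chamfered 4 mm on top, with a groove at z 93 to 105 mm. A rubber seal 28 mm across stands 5 mm proud of it; it yields only to a push of more than 9 N in all and then stays down.
- valve_top (a point): On the knob's axis at the top of its grip bar, 83 mm above the table. The guard plate's top is at 100 mm, it is 6 mm thick, and its round opening is 92 mm across, centred on the knob's axis. Axes as the stand's.
- valve_knob (a joint): Recessed knob, rad, 0 to 1.57, grows clockwise seen from above, friction 0.06 N m, stays where left, stop at 1.57. Grip bar 52 mm long, 12 mm wide, 30 mm tall on a disc 54 mm across whose top is 53 mm above the table; at 0 the bar lies along the stand's x axis, at 1.57 along its y axis.
- coupling: Loose coupling, 0.34 kg, 90 mm tall; origin at the centre of its open mouth (underside), z up. Bell 64 mm across, 52 mm tall, bore 50 mm across, 46 mm deep; above it a round grip stub 42 mm across, z 52 to 90 mm. Home, its origin is 70 mm above the table (75 mm on the unpressed seal). Two cam arms hinge 38 mm either side of the axis (cam_a at +y, cam_b at -y) at z 30 mm.
- cam_a (a joint): Arm on the coupling's +y side, rad: 0 raised outward 25 degrees above level, grows as it swings down in the plane of the coupling's y and z, stop at 1.57 (65 degrees below level). 75 mm long, 16 to 24 mm wide, 7 mm thick. Friction 0.06 N m, stays where left.
- cam_b (a joint): Arm on the coupling's -y side, same values as cam_a.
- cam_a_tip (a point): Middle of the outer end of arm a, 75 mm from its hinge.
- cam_b_tip (a point): Middle of the outer end of arm b, 75 mm from its hinge.
- tray: Fixed white open tray, 140 x 140 mm, 26 mm high, walls 4 mm, floor 4 mm; origin under its centre.
- bottle_1: White capped sample bottle, 39 mm across, 84 mm tall; origin at the centre of its underside, z up. May be absent (2 to 4 bottles are there).
- bottle_2: Same kind of bottle; may be absent.
- bottle_3: Same kind of bottle; may be absent.
- screwdriver: Loose screwdriver lying by, 136 mm long; leave it.
- pen_3: Loose pen lying by, 141 mm long; leave it.
- filter_box: Loose carton box lying by, 64 x 86 x 24 mm; leave it.
- bottle_4: Same kind of bottle; may be absent.
Not all that is in view belongs to the job. What is shaped like the bottle_3 but green is not meant.

How it is judged:
By the outcome, as a careful person would: the job done as asked, in the order asked, and still so for the second after the job is handed in, with the robot touching nothing.
Of bottle_1, bottle_2, bottle_3, bottle_4 only 2 to 4 are there at a start; the rules pass over those that are not, and their reading is None.
At some moment in a run one of coupling may be knocked a few centimetres aside while the robot is not near it.
It also fails if it takes over 210 s, if anything falls off the work surface, if the arm or the gripper's body presses on something with over 40 N, if the wrist force passes 120 N, or if a joint passes its speed limit or range.

ROBOT

A 6-joint arm with a two-finger parallel gripper is mounted at the origin on a cart in front of the work surface, level with it; the furniture and walls round the work are solid. World frame = base frame: x ahead of the robot, y to its left, z up, the work surface at z = 0. Lengths are in m, angles in rad, forces in N, time in s.
With the tool pointing down it reaches from about 0.4 to 0.925 m from the base axis. Payload 3.4 kg.
Tool frame: the origin (TCP) lies at the very end of the fingers, on their centre line; the grasp point (between the pads) lies 19 mm behind it (grip_point_offset is the distance from the TCP to the grasp point, in m); z points along the fingers, y is the line along which they close (so a half turn about z gives the same grasp; the last joint's range is limited). The gripper opens to 85 mm and grips with 20 to 120 N. Pads are 22 mm wide; open, the fingers measure 114 mm over their backs; the gripper's body (76 mm by 85 mm) begins 54 mm behind the grasp point. The pads swing forward as they close: fully open they stand 13 mm farther back than shut.
Start: joints at [-1.252, 0.307, 1.506, -0, 1.328, -0.073], TCP at [0.22, -0.531, 0.231] pointing down, gripper open.
Joint ranges: [-3.12, 3.12], [-1.05, 2.28], [0.14, 2.33], [-1.42, 4.57], [0.1, 2.73], [-2.68, 2.68]. Speed limits (rad/s): [2.57, 2.57, 3.14, 3.14, 3.14, 3.14].

INTERFACE

Orientations are given as a unit quaternion [x, y, z, w].
In Python, from plant import get_obs, capture, finish_job, grip_point_offset gives the robot as it stands.
- The arm moves only by the tool play_rows, never from a script. Its argument "targets" is a list of rows, each an object with "gripper": the opening in per cent of the stroke, from 0 (shut) to 100 (fully open); "delta_pos": the shift along the tool's x, y, z in mm, a list of three; "turn": the turn, a rotation vector about the tool's x, y, z in degrees, a list of three. In form: [{"gripper": gripper, "delta_pos": [tx, ty, tz], "turn": [ax, ay, az]}, ...]. A call has 1 to 10 rows; each row is the pose to reach, as a shift and turn from the pose commanded when the call began, along the tool's axes at that moment; what a row does not reach only later rows make up. A row lasts 1/8 s, in which the tool goes at most 62.5 mm and 10.7 degrees, less where a joint would pass 70% of its speed; a pose out of reach is approached as far as the arm can. A call with a gripper value outside its range is refused whole. The fingers move at their own pace and stop on an object; the grip force is fixed at half the most. Time passes only in rows, so rows that repeat a pose let the fingers close. It gives the time, the measured TCP pose, the force, the opening and the grip force at its end, in the units of the state.
- get_obs(): the state, without advancing time (a new reading comes with each control period).
- capture(name): name is "scene" or "top" or "wrist"; returns a dict with "pixels" (480x640x3 uint8, red, green, blue), "range_z" (480x640 float32, m along the optical axis (not along the pixel's ray), 0 where there is no reading), "vertical_fov" (degrees; the focal length in pixels is half the picture's height over the tangent of half this angle, whatever the lens; pixels are square), "cx", "cy" (the principal point, pixels), "cam_to_world" (4x4, takes a point from camera to world coordinates). Camera axes: x right, y up, looking along -z (the intrinsics and any distortion apply to the point x, -y, -z); pixel columns grow to the right and rows downward; lengths in m; the calibration is good to about 2 mm. A picture is of the moment at which its call begins.
- finish_job(): hands the job in; it is judged then, once.
The state is a dict: "time": time; "joint_positions": joint angles; "qvel": joint speeds; "joint_torque": joint torques, N m; "tool_pos": TCP position; "tcp_rot": TCP orientation; "ft_force": force on the tool from outside, world axes, zero at the start; "torque": the same for the moment, N m; "finger_gap": opening from 0.0 (shut) to 1.0 (fully open); "finger_force": force on a finger pad.
Only numpy, scipy, OpenCV 4.12 (cv2) and the standard library are available. Lean on these libraries where they do the work, as an engineer would, in place of code of your own. Each camera call takes 0.05 s, during which the arm holds its last target. There are 200 camera calls.

## Working session

There is one attempt and no reset: what is moved stays moved. The work goes in short steps, Python scripts to look and compute and a tool call to move; the robot and the scene stay as the last step left them, time stands still between calls to the robot, and variables do not carry over. Pictures are saved under pics/ and viewed, at most 14 in all, crops included, and the job is handed in when it is done.

Besides the shell and the picture viewer there is one more tool, called by a JSON object that holds its "api" and its "payload". play_rows: Moves the arm, as the interface text tells. Its arguments: {"type":"object","properties":{"targets":{"type":"array","items":{"type":"object","properties":{"gripper":{"type":"number"},"delta_pos":{"type":"array","items":{"type":"number"}},"turn":{"type":"array","items":{"type":"number"}}}}}},"required":["targets"]}

```bash
ls; mkdir -p pics; cat > h.py <<'E'
import numpy as np, cv2
from plant import get_obs, capture, finish_job, grip_point_offset
from scipy.spatial.transform import Rotation as R
def snap(n,f=None):
    c=capture(n)
    if f: cv2.imwrite('pics/'+f,c['pixels'][:,:,::-1])
    return c
def pts(c):
    h,w=c['range_z'].shape; f=h/2/np.tan(np.radians(c['vertical_fov'])/2)
    u,v=np.meshgrid(np.arange(w),np.arange(h)); z=c['range_z']
    P=np.stack([(u-c['cx'])/f*z,-(v-c['cy'])/f*z,-z,np.ones_like(z)],-1)
    P=P@np.array(c['cam_to_world']).T; P=P[...,:3]; P[z==0]=np.nan
    return P
E
python3 - <<'E'
from h import *
print(get_obs(),grip_point_offset)
for n in('scene','top'):
    c=snap(n,n+'1.png'); print(n,{k:v for k,v in c.items() if k not in('pixels','range_z')}, (c['range_z']==0).mean())
E
```

```text
pics
{'time': 0.0, 'joint_positions': array([-1.25148932e+00,  3.07582185e-01,  1.50770078e+00,  3.41395149e-05,
        1.32839605e+00, -7.34995525e-02]), 'qvel': array([-3.71933266e-04,  1.20192317e-04,  2.77562543e-04, -3.56925229e-04,
        1.21663115e-03, -2.69292023e-05]), 'joint_torque': array([ 1.21239285e-03, -4.57542479e+01, -2.51920259e+01, -3.05039339e-04,
        1.35062888e-02, -2.90675473e-05]), 'tool_pos': array([ 0.2198651 , -0.5305343 ,  0.23036545]), 'tcp_rot': array([ 9.80775064e-01,  1.95138889e-01, -1.11446538e-04, -1.03734069e-03]), 'ft_force': array([ 0.23306441,  0.25536457, -0.35721609]), 'torque': array([-0.01112656, -0.02146444,  0.05349486]), 'finger_force': 0.0, 'finger_gap': 0.99968125250498} 0.0187
scene {'vertical_fov': 57.1810862021497, 'cx': 319.4055746944274, 'cy': 242.26047233000062, 'cam_to_world': array([[-0.72262781,  0.37482476, -0.58078864, -0.08055854],
       [-0.6912066 , -0.38390587,  0.61224973,  0.72405597],
       [ 0.00651819,  0.84387362,  0.5365024 ,  0.67531646],
       [ 0.        ,  0.        ,  0.        ,  1.        ]])} 0.004039713541666667
top {'vertical_fov': 49.001372014674715, 'cx': 320.63140647204267, 'cy': 235.7479668743625, 'cam_to_world': array([[-1.99948580e-02,  9.73673734e-01, -2.27067534e-01,
         2.28760052e-01],
       [-9.99785387e-01, -2.07034666e-02, -7.39228921e-04,
         8.69904914e-02],
       [-5.42085290e-03,  2.27004021e-01,  9.73878734e-01,
         1.47571156e+00],
       [ 0.00000000e+00,  0.00000000e+00,  0.00000000e+00,
         1.00000000e+00]])} 0.004108072916666667
```

View pics/scene1.png

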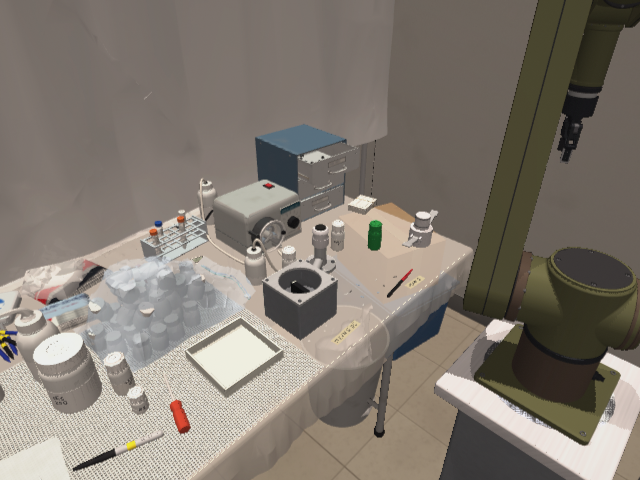

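View pics/top1.png

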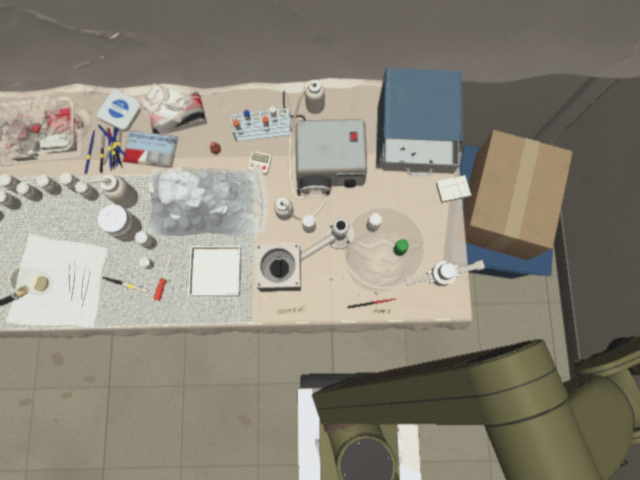

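Scene: stand at top (340,230), coupling (442,272), valve box (278,266), tray (215,271), green decoy (401,247). Bottle candidates are (375,221) and (308,223); (283,207) needs checking. I'll zoom in.

```bash
python3 - <<'E'
from h import *
c=capture('top'); P=pts(c); np.save('Ptop.npy',P); np.save('Itop.npy',c['pixels'])
s=capture('scene'); np.save('Psc.npy',pts(s)); np.save('Isc.npy',s['pixels'])
a=cv2.resize(c['pixels'][180:320,180:500],None,fx=2.5,fy=2.5,interpolation=3)
b=cv2.resize(s['pixels'][180:320,180:480],None,fx=2.6667,fy=2.6667,interpolation=3)[:250]
b=cv2.resize(s['pixels'][185:275,190:470],(800,257),interpolation=3)
cv2.imwrite('pics/z1.png',np.vstack([a[:343],b])[:,:,::-1][:600])
# height blobs
Z=P[...,2]
for lo,hi in((.075,.1),(.1,.13),(.02,.03)):
    m=((Z>lo)&(Z<hi)&(P[...,0]>.35)&(P[...,0]<1.)&(P[...,1]<.5)).astype(np.uint8)
    n,l,st,ce=cv2.connectedComponentsWithStats(m)
    for i in range(1,n):
        if st[i,4]>40:
            q=P[l==i]; print(lo,ce[i].round(),st[i,2:],np.median(q,0).round(3),q.min(0).round(3),q.max(0).round(3))
E
```

```text
0.075 [315.  98.] [20 13 95] [0.957 0.096 0.089] [0.948 0.07  0.075] [0.979 0.125 0.1  ]
0.075 [215. 205.] [ 71  54 634] [0.627 0.358 0.087] [0.601 0.312 0.075] [0.752 0.499 0.1  ]
0.075 [328. 183.] [ 70  21 370] [0.706 0.062 0.088] [ 0.673 -0.039  0.075] [0.727 0.153 0.1  ]
0.075 [282. 205.] [ 15  16 136] [0.641 0.192 0.092] [0.624 0.17  0.075] [0.664 0.21  0.099]
0.075 [375. 219.] [ 13  13 125] [ 0.598 -0.062  0.082] [ 0.582 -0.079  0.075] [ 0.616 -0.046  0.09 ]
0.075 [308. 220.] [ 13  13 119] [0.599 0.122 0.083] [0.583 0.105 0.076] [0.617 0.138 0.09 ]
0.075 [402. 244.] [ 13  13 120] [ 0.525 -0.132  0.081] [ 0.51  -0.149  0.075] [ 0.543 -0.116  0.089]
0.075 [294. 251.] [14 20 93] [0.512 0.16  0.098] [0.48  0.147 0.08 ] [0.533 0.181 0.1  ]
0.075 [259. 256.] [ 7 16 51] [0.498 0.253 0.098] [0.479 0.245 0.092] [0.52  0.262 0.1  ]
0.075 [278. 266.] [ 5 19 92] [0.473 0.204 0.084] [0.448 0.198 0.076] [0.498 0.21  0.09 ]
0.075 [447. 270.] [ 17  16 213] [ 0.451 -0.246  0.089] [ 0.43  -0.269  0.075] [ 0.471 -0.226  0.097]
0.075 [277. 283.] [ 44  14 182] [0.422 0.203 0.098] [0.415 0.147 0.075
[... 502 characters left out ...]
3 178] [0.945 0.465 0.024] [0.919 0.44  0.02 ] [0.991 0.499 0.03 ]
0.02 [252. 181.] [ 29  32 204] [0.738 0.278 0.026] [0.681 0.257 0.02 ] [0.777 0.34  0.03 ]
0.02 [454. 188.] [ 34  26 488] [ 0.701 -0.3    0.023] [ 0.664 -0.345  0.02 ] [ 0.74  -0.253  0.03 ]
0.02 [250. 226.] [ 31  19 161] [0.599 0.283 0.026] [0.579 0.254 0.02 ] [0.633 0.34  0.03 ]
0.02 [187. 231.] [24  5 41] [0.588 0.466 0.026] [0.584 0.434 0.02 ] [0.594 0.499 0.03 ]
0.02 [190. 268.] [ 4 34 61] [0.483 0.455 0.024] [0.435 0.451 0.02 ] [0.528 0.458 0.03 ]
0.02 [238. 280.] [ 4 29 48] [0.45  0.32  0.025] [0.404 0.317 0.02 ] [0.483 0.326 0.03 ]
0.02 [198. 294.] [26  9 57] [0.409 0.432 0.026] [0.405 0.389 0.02 ] [0.429 0.459 0.03 ]
```

View pics/z1.png

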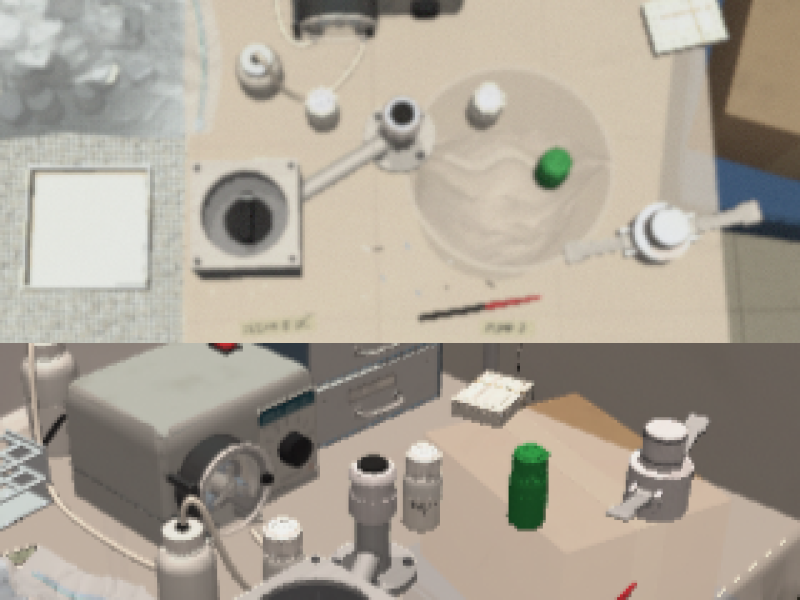

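Two bottles are present: top view (375,219) and (308,220). The wash bottle with a tube and the green one are not part of the job. Next I'll refine the numbers.

```bash
cat >> h.py <<'E'
def rect(Q):
    (c,s,a)=cv2.minAreaRect((Q[:,:2]*1000).astype(np.float32)); return np.round(c,1),np.round(s,1),round(a,1)
def goal(x,y,z,yaw,o=None,tilt=None):
    """tool-frame shift (mm) and turn (deg) to world TCP x,y,z (m), tool x at yaw deg, pointing down; tilt=rotvec deg in world"""
    o=o or get_obs(); r0=R.from_quat(o['tcp_rot'])
    a=np.radians(yaw)/2; r1=R.from_quat([np.cos(a),np.sin(a),0,0])
    if tilt is not None: r1=R.from_rotvec(np.radians(tilt))*r1
    print('d',r0.inv().apply((np.array([x,y,z])-o['tool_pos'])*1000).round(1),'turn',np.degrees((r0.inv()*r1).as_rotvec()).round(1))
E
python3 - <<'E'
from h import *
P=np.load('Ptop.npy');I=np.load('Itop.npy').astype(int);S=np.load('Psc.npy');J=np.load('Isc.npy').astype(int)
def box(P,x0,x1,y0,y1,z0,z1):
    return (P[...,0]>x0)&(P[...,0]<x1)&(P[...,1]>y0)&(P[...,1]<y1)&(P[...,2]>z0)&(P[...,2]<z1)
for n,A in(('top',P),('scene',S)):
    print(n)
    for nm,b in dict(valve=(.40,.55,.13,.28,.092,.106),head=(.53,.62,0,.08,.105,.13),stub=(.40,.50,-.30,-.2,.08,.11),coup=(.35,.56,-.4,-.1,.02,.11),bot1=(.56,.65,-.1,-.03,.07,.1),bot2=(.56,.65,.09,.15,.07,.1),tray=(.38,.58,.28,.49,.02,.03),bar=(.43,.52,.17,.24,.07,.09)).items():
        m=box(A,*b); q=A[m]
        if len(q)>10: print(nm,len(q),q.mean(0).round(3),rect(q),'z95',np.percentile(q[:,2],95).round(3))
m=box(P,.35,.56,-.42,-.1,.02,.11);q=P[m]
r=np.hypot(q[:,0]-.451,q[:,1]+.246); 
for sg in(1,-1):
    k=q[(r>.06)&(sg*(q[:,1]+.246)>0)]
    print('arm',sg,len(k),k.mean(0).round(3),k[:,2].max().round(3),np.abs(r).max().round(3))
f=P[(r.size>0)&box(P,.4,.5,-.3,-.2,.075,.1)]
E
```

```text
top
valve 957 [0.472 0.203 0.1  ] (array([473.9, 204.1]), array([117.6, 115.2]), 0.3) z95 0.104
head 204 [0.572 0.035 0.117] (array([573.5,  34.5]), array([40.1, 42.4]), 89.2) z95 0.125
stub 205 [ 0.451 -0.247  0.089] (array([ 450.7, -247.4]), array([41.4, 40.4]), 85.0) z95 0.094
coup 1109 [ 0.462 -0.224  0.058] (array([ 457.4, -224.5]), array([252., 116.]), 74.5) z95 0.091
bot1 131 [ 0.598 -0.062  0.082] (array([597.4, -61.7]), array([32.4, 34. ]), 41.2) z95 0.087
bot2 127 [0.598 0.121 0.082] (array([599. , 121.3]), array([32.8, 33.8]), 70.1) z95 0.088
tray 293 [0.472 0.393 0.025] (array([475. , 387.5]), array([141.2, 139.5]), 89.0) z95 0.029
bar 96 [0.472 0.204 0.083] (array([472.8, 204.2]), array([11.3, 50.6]), 89.7) z95 0.088
scene
valve 1181 [0.465 0.21  0.098] (array([470. , 204.7]), array([119.8, 118.8]), 0.3) z95 0.101
head 164 [0.565 0.042 0.115] (array([566.8,  38.6]), array([41.3, 38.1]), 70.1) z95 0.121
stub 126 [ 0.445 -0.242  0.087] (array([ 447. , -245.6]), array([42. , 39.8]), 20.4) z95 0.091
coup 1032 [ 0.464 -0.2    0.055] (array([ 453.4, -224.6]), array([252.8, 118.6]), 75.1) z95 0.089
bot1 102 [ 0.591 -0.056  0.079] (array([594.2, -58. ]), array([34.4, 30.9]), 22.0) z95 0.083
bot2 123 [0.591 0.126 0.079] (array([593.5, 123.6]), array([32.1, 31.6]), 67.8) z95 0.083
tray 692 [0.467 0.392 0.024] (array([489. , 398.9]), array([162.9, 179. ]), 89.2) z95 0.027
bar 134 [0.47  0.207 0.08 ] (array([480.8, 205.2]), array([14.1, 76.8]), 88.8) z95 0.083
arm 1 320 [ 0.488 -0.142  0.06 ] 0.089 0.154
arm -1 143 [ 0.468 -0.332  0.048] 0.059 0.154
```

```bash
python3 - <<'E'
from h import *
goal(.5975,-.062,.22,90)
E
```

```text
d [ 528.2 -288.6   11.2] turn [ -0.1  -0.  -67.5]
```

{"api": "play_rows", "payload": {"targets": [{"gripper":70,"delta_pos":[528,-289,11],"turn":[0,0,-67.5]},{"gripper":70,"delta_pos":[528,-289,11],"turn":[0,0,-67.5]},{"gripper":70,"delta_pos":[528,-289,11],"turn":[0,0,-67.5]},{"gripper":70,"delta_pos":[528,-289,11],"turn":[0,0,-67.5]},{"gripper":70,"delta_pos":[528,-289,11],"turn":[0,0,-67.5]},{"gripper":70,"delta_pos":[528,-289,11],"turn":[0,0,-67.5]},{"gripper":70,"delta_pos":[528,-289,11],"turn":[0,0,-67.5]},{"gripper":70,"delta_pos":[528,-289,11],"turn":[0,0,-67.5]},{"gripper":70,"delta_pos":[528,-289,11],"turn":[0,0,-67.5]},{"gripper":70,"delta_pos":[528,-289,11],"turn":[0,0,-67.5]}]}}

```text
time: 1.45
tool_pos: [0.5987, -0.0595, 0.22]
tcp_rot: [0.706, 0.708, 0.0, -0.0]
ft_force: [0.5, -0.7, 0.2]
finger_gap: 0.699
finger_force: 0.0
```

```bash
python3 - <<'E'
from h import *
goal(.5975,-.062,.22,90)
E
```

```text
d [-2.5 -1.2 -0. ] turn [ 0.  -0.   0.1]
```

{"api": "play_rows", "payload": {"targets": [{"gripper":70,"delta_pos":[0,0,60],"turn":[0,0,0]},{"gripper":70,"delta_pos":[0,0,120],"turn":[0,0,0]},{"gripper":70,"delta_pos":[0,0,165],"turn":[0,0,0]},{"gripper":70,"delta_pos":[0,0,188],"turn":[0,0,0]},{"gripper":70,"delta_pos":[0,0,188],"turn":[0,0,0]},{"gripper":30,"delta_pos":[0,0,188],"turn":[0,0,0]},{"gripper":20,"delta_pos":[0,0,188],"turn":[0,0,0]},{"gripper":20,"delta_pos":[0,0,188],"turn":[0,0,0]},{"gripper":20,"delta_pos":[0,0,188],"turn":[0,0,0]},{"gripper":20,"delta_pos":[0,0,188],"turn":[0,0,0]}]}}

```text
time: 2.7
tool_pos: [0.5985, -0.0623, 0.0338]
tcp_rot: [0.707, 0.707, 0.001, 0.001]
ft_force: [-1.0, 0.6, 6.9]
finger_gap: 0.412
finger_force: 60.4
```

{"api": "play_rows", "payload": {"targets": [{"gripper":20,"delta_pos":[0,0,-40],"turn":[0,0,0]},{"gripper":20,"delta_pos":[0,0,-100],"turn":[0,0,0]},{"gripper":20,"delta_pos":[0,0,-160],"turn":[0,0,0]},{"gripper":20,"delta_pos":[20,-6,-188],"turn":[0,0,0]},{"gripper":20,"delta_pos":[420,-122,-188],"turn":[0,0,0]},{"gripper":20,"delta_pos":[420,-122,-188],"turn":[0,0,0]},{"gripper":20,"delta_pos":[420,-122,-188],"turn":[0,0,0]},{"gripper":20,"delta_pos":[420,-122,-188],"turn":[0,0,0]},{"gripper":20,"delta_pos":[420,-122,-188],"turn":[0,0,0]},{"gripper":20,"delta_pos":[420,-122,-188],"turn":[0,0,0]}]}}

```text
time: 3.95
tool_pos: [0.4857, 0.3197, 0.2204]
tcp_rot: [0.707, 0.707, 0.0, 0.0]
ft_force: [1.6, 0.7, -0.9]
finger_gap: 0.413
finger_force: 60.2
```

```bash
python3 - <<'E'
from h import *
goal(.475,.358,.22,90)
c=snap('wrist','w1.png')
s=snap('scene');cv2.imwrite('pics/s2.png',cv2.resize(s['pixels'][150:420,160:520],(800,600))[:,:,::-1])
E
```

```text
d [ 38.3 -10.7   0.4] turn [0. 0. 0.]
```

View pics/s2.png

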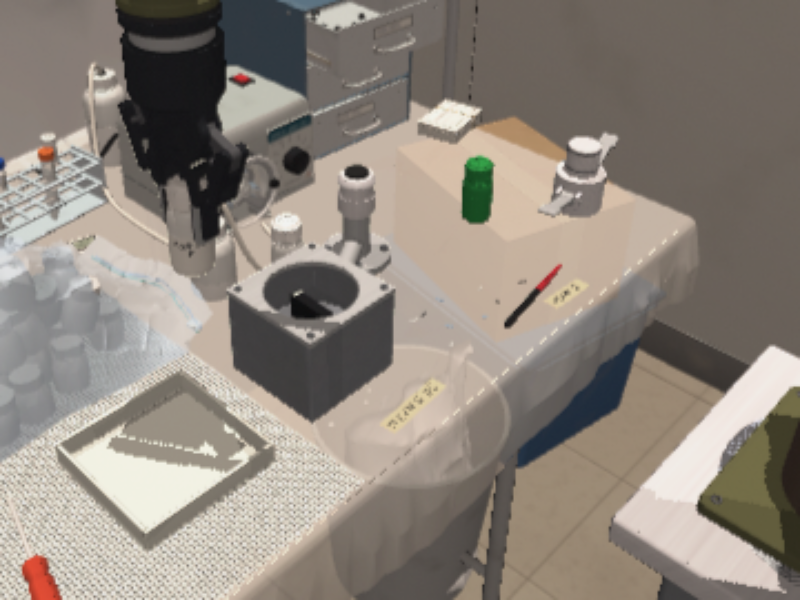

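The bottle is held upright at (190,240), and the second bottle (286,228) is still standing. I'll let the arm settle and read its pose.

{"api": "play_rows", "payload": {"targets": [{"gripper":20,"delta_pos":[0,0,0],"turn":[0,0,0]},{"gripper":20,"delta_pos":[0,0,0],"turn":[0,0,0]}]}}

```text
time: 4.3
tool_pos: [0.4869, 0.3167, 0.2202]
tcp_rot: [0.707, 0.707, -0.0, 0.0]
ft_force: [0.1, 0.9, -0.5]
finger_gap: 0.408
finger_force: 60.2
```

{"api": "play_rows", "payload": {"targets": [{"gripper":20,"delta_pos":[41,-12,30],"turn":[0,0,0]},{"gripper":20,"delta_pos":[41,-12,90],"turn":[0,0,0]},{"gripper":20,"delta_pos":[41,-12,145],"turn":[0,0,0]},{"gripper":20,"delta_pos":[41,-12,170],"turn":[0,0,0]},{"gripper":20,"delta_pos":[41,-12,181],"turn":[0,0,0]},{"gripper":20,"delta_pos":[41,-12,182],"turn":[0,0,0]},{"gripper":60,"delta_pos":[41,-12,182],"turn":[0,0,0]},{"gripper":70,"delta_pos":[41,-12,182],"turn":[0,0,0]},{"gripper":70,"delta_pos":[41,-12,150],"turn":[0,0,0]},{"gripper":70,"delta_pos":[41,-12,90],"turn":[0,0,0]}]}}

```text
time: 5.55
tool_pos: [0.4732, 0.3579, 0.1294]
tcp_rot: [0.707, 0.707, -0.003, -0.001]
ft_force: [1.1, 0.9, 0.4]
finger_gap: 0.696
finger_force: 0.0
```

```bash
python3 - <<'E'
from h import *
c=capture('top'); P=pts(c)
def b(x0,x1,y0,y1,z0,z1): 
    m=(P[...,0]>x0)&(P[...,0]<x1)&(P[...,1]>y0)&(P[...,1]<y1)&(P[...,2]>z0)&(P[...,2]<z1); return rect(P[m]) if m.sum()>5 else None
print(b(.56,.65,.09,.15,.07,.1), b(.4,.5,-.3,-.2,.08,.11))
o=get_obs(); print(o['tool_pos']); goal(.599,.1215,.2,90)
E
```

```text
(array([598.5, 121. ]), array([32.9, 33.2]), 72.3) (array([ 450.5, -248. ]), array([41.3, 40.6]), 86.5)
[0.47829964 0.36134683 0.13941339]
d [-239.5  121.2  -60.9] turn [ 0.6 -0.4  0. ]
```

{"api": "play_rows", "payload": {"targets": [{"gripper":70,"delta_pos":[0,0,-50],"turn":[0,0,0]},{"gripper":70,"delta_pos":[-236,124,-80],"turn":[0,0,0]},{"gripper":70,"delta_pos":[-236,124,-80],"turn":[0,0,0]},{"gripper":70,"delta_pos":[-236,124,-80],"turn":[0,0,0]},{"gripper":70,"delta_pos":[-236,124,-80],"turn":[0,0,0]},{"gripper":70,"delta_pos":[-236,124,-80],"turn":[0,0,0]},{"gripper":70,"delta_pos":[-236,124,-80],"turn":[0,0,0]},{"gripper":70,"delta_pos":[-236,124,-80],"turn":[0,0,0]},{"gripper":70,"delta_pos":[-236,124,-80],"turn":[0,0,0]}]}}

```text
time: 6.72
tool_pos: [0.5977, 0.1248, 0.2101]
tcp_rot: [0.706, 0.708, -0.0, -0.0]
ft_force: [-0.4, -0.5, -0.4]
finger_gap: 0.701
finger_force: 0.0
```

```bash
python3 - <<'E'
from h import *
c=capture('top'); c=snap('scene'); cv2.imwrite('pics/s3.png',cv2.resize(c['pixels'][200:400,160:400],(720,600),interpolation=3)[:,:,::-1])
P=np.load('Ptop.npy')
m=(P[...,0]>.6)&(P[...,0]<.69)&(P[...,1]>.15)&(P[...,1]<.24)&(P[...,2]>.02); print(P[m].max(0),rect(P[m]))
goal(.599,.1215,.032,90)
E
```

```text
[0.68873506 0.23999768 0.12596874] (array([652.6, 195.3]), array([89.3, 72.7]), 89.1)
d [ -3.    1.  178.2] turn [-0.  -0.   0.1]
```

View pics/s3.png

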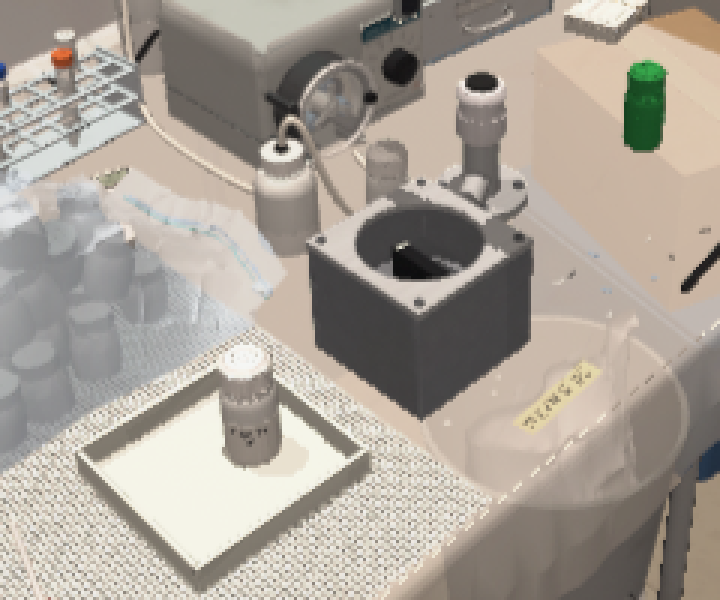

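Bottle 1 stands upright in the tray (250,405) and bottle 2 (387,165) is in place. I'll grasp it now.

{"api": "play_rows", "payload": {"targets": [{"gripper":70,"delta_pos":[0,0,60],"turn":[0,0,0]},{"gripper":70,"delta_pos":[0,0,110],"turn":[0,0,0]},{"gripper":70,"delta_pos":[0,0,155],"turn":[0,0,0]},{"gripper":70,"delta_pos":[0,0,175],"turn":[0,0,0]},{"gripper":70,"delta_pos":[0,0,176],"turn":[0,0,0]},{"gripper":30,"delta_pos":[0,0,176],"turn":[0,0,0]},{"gripper":20,"delta_pos":[0,0,176],"turn":[0,0,0]},{"gripper":20,"delta_pos":[0,0,176],"turn":[0,0,0]},{"gripper":20,"delta_pos":[0,0,176],"turn":[0,0,0]}]}}

```text
time: 7.95
tool_pos: [0.5999, 0.1234, 0.0358]
tcp_rot: [0.707, 0.707, 0.001, 0.001]
ft_force: [-0.2, 1.1, 5.6]
finger_gap: 0.416
finger_force: 60.5
```

{"api": "play_rows", "payload": {"targets": [{"gripper":20,"delta_pos":[0,0,-40],"turn":[0,0,0]},{"gripper":20,"delta_pos":[0,0,-100],"turn":[0,0,0]},{"gripper":20,"delta_pos":[0,0,-160],"turn":[0,0,0]},{"gripper":20,"delta_pos":[20,-8,-185],"turn":[0,0,0]},{"gripper":20,"delta_pos":[297,-124,-185],"turn":[0,0,0]},{"gripper":20,"delta_pos":[297,-124,-185],"turn":[0,0,0]},{"gripper":20,"delta_pos":[297,-124,-185],"turn":[0,0,0]},{"gripper":20,"delta_pos":[297,-124,-185],"turn":[0,0,0]},{"gripper":20,"delta_pos":[297,-124,-185],"turn":[0,0,0]},{"gripper":20,"delta_pos":[297,-124,-185],"turn":[0,0,0]}]}}

```text
time: 9.2
tool_pos: [0.4727, 0.4233, 0.219]
tcp_rot: [0.705, 0.709, 0.0, -0.001]
ft_force: [1.1, -1.0, -0.9]
finger_gap: 0.417
finger_force: 60.2
```

{"api": "play_rows", "payload": {"targets": [{"gripper":20,"delta_pos":[0,0,0],"turn":[0,0,0]},{"gripper":20,"delta_pos":[0,0,0],"turn":[0,0,0]}]}}

```text
time: 9.45
tool_pos: [0.4753, 0.4186, 0.2192]
tcp_rot: [0.708, 0.707, -0.0, 0.0]
ft_force: [0.9, -0.1, -0.6]
finger_gap: 0.419
finger_force: 60.2
```

{"api": "play_rows", "payload": {"targets": [{"gripper":20,"delta_pos":[1,0,50],"turn":[0,0,0]},{"gripper":20,"delta_pos":[1,0,105],"turn":[0,0,0]},{"gripper":20,"delta_pos":[1,0,150],"turn":[0,0,0]},{"gripper":20,"delta_pos":[1,0,172],"turn":[0,0,0]},{"gripper":20,"delta_pos":[1,0,179],"turn":[0,0,0]},{"gripper":20,"delta_pos":[1,0,180],"turn":[0,0,0]},{"gripper":60,"delta_pos":[1,0,180],"turn":[0,0,0]},{"gripper":70,"delta_pos":[1,0,180],"turn":[0,0,0]},{"gripper":70,"delta_pos":[1,0,150],"turn":[0,0,0]},{"gripper":70,"delta_pos":[1,0,0],"turn":[0,0,0]}]}}

```text
time: 10.7
tool_pos: [0.473, 0.4195, 0.1301]
tcp_rot: [0.707, 0.707, -0.003, -0.0]
ft_force: [1.0, 0.2, 0.4]
finger_gap: 0.7
finger_force: 0.0
```

{"api": "play_rows", "payload": {"targets": [{"gripper":100,"delta_pos":[0,0,-60],"turn":[0,0,0]},{"gripper":100,"delta_pos":[0,0,-100],"turn":[0,0,0]},{"gripper":100,"delta_pos":[0,0,-100],"turn":[0,0,0]}]}}

```text
time: 11.08
tool_pos: [0.477, 0.4227, 0.2372]
tcp_rot: [0.707, 0.707, 0.005, 0.001]
ft_force: [-0.1, -0.1, 0.9]
finger_gap: 0.999
finger_force: 0.0
```

```bash
python3 - <<'E'
from h import *
c=snap('top'); P=pts(c); s=capture('scene')['pixels']
i=np.hstack([cv2.resize(s[260:400,160:300],(400,400)),cv2.resize(s[190:260,380:450],(400,400))])
cv2.imwrite('pics/s4.png',i[:,:,::-1])
def b(x0,x1,y0,y1,z0,z1): 
    m=(P[...,0]>x0)&(P[...,0]<x1)&(P[...,1]>y0)&(P[...,1]<y1)&(P[...,2]>z0)&(P[...,2]<z1); return P[m]
print('stub',rect(b(.38,.54,-.34,-.17,.075,.11)))
q=b(.35,.56,-.45,-.1,.02,.11); I=c['pixels'].astype(int)
m=(P[...,2]>.025)&(P[...,2]<.12)&(P[...,0]>.34)&(P[...,0]<.6)&(P[...,1]>-.45)&(P[...,1]<-.1)&~((I[...,1]>I[...,0]*1.2))
n,l,st,ce=cv2.connectedComponentsWithStats(m.astype(np.uint8)); k=np.argmax(st[1:,4])+1; q=P[l==k]
print(st[k],rect(q)); r=np.hypot(*(q[:,:2]-[.4505,-.247]).T)
a=q[(r>.05)]
for sg in(1,-1):
    k=a[sg*(a[:,1]+.247)>0]; print(len(k),k.mean(0).round(3),k[:,2].min().round(3),k[:,2].max().round(3))
o=get_obs();print(o['tool_pos'],o['time'])
E
```

```text
stub (array([ 451.3, -247.5]), array([41.4, 40.9]), 11.8)
[405 260  80  26 900] (array([ 451.5, -247.7]), array([ 62.8, 218.8]), 22.6)
146 [ 0.435 -0.166  0.045] 0.03 0.055
165 [ 0.468 -0.328  0.047] 0.031 0.059
[0.47460773 0.42092543 0.23223121] 11.175
```

View pics/s4.png

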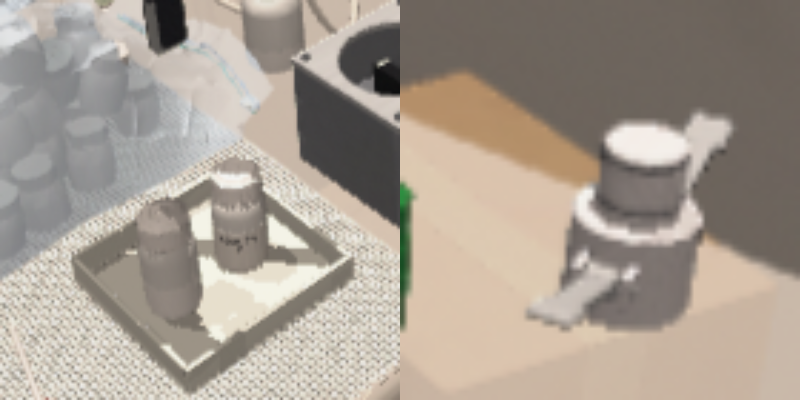

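Both bottles stand upright in the tray. The coupling is at (451,-247) mm with its arms along 101.4°, so I'm going there next.

{"api": "play_rows", "payload": {"targets": [{"gripper":100,"delta_pos":[-640,-23,0],"turn":[0,0,-11.4]},{"gripper":100,"delta_pos":[-640,-23,0],"turn":[0,0,-11.4]},{"gripper":100,"delta_pos":[-640,-23,0],"turn":[0,0,-11.4]},{"gripper":100,"delta_pos":[-640,-23,0],"turn":[0,0,-11.4]},{"gripper":100,"delta_pos":[-640,-23,0],"turn":[0,0,-11.4]},{"gripper":100,"delta_pos":[-640,-23,0],"turn":[0,0,-11.4]},{"gripper":100,"delta_pos":[-640,-23,0],"turn":[0,0,-11.4]},{"gripper":100,"delta_pos":[-640,-23,0],"turn":[0,0,-11.4]},{"gripper":100,"delta_pos":[-640,-23,0],"turn":[0,0,-11.4]},{"gripper":100,"delta_pos":[-640,-23,0],"turn":[0,0,-11.4]}]}}

```text
time: 12.42
tool_pos: [0.4508, -0.2049, 0.2298]
tcp_rot: [0.633, 0.774, -0.0, -0.002]
ft_force: [1.6, 0.1, 0.0]
finger_gap: 1.0
finger_force: 0.0
```

{"api": "play_rows", "payload": {"targets": [{"gripper":100,"delta_pos":[0,0,0],"turn":[0,0,0]},{"gripper":100,"delta_pos":[0,0,0],"turn":[0,0,0]},{"gripper":100,"delta_pos":[0,0,0],"turn":[0,0,0]}]}}

```text
time: 12.8
tool_pos: [0.4518, -0.2019, 0.2309]
tcp_rot: [0.633, 0.774, -0.0, -0.001]
ft_force: [-0.0, 0.5, 0.3]
finger_gap: 0.997
finger_force: 0.0
```

```bash
python3 - <<'E'
from h import *
w=snap('wrist','w2.png'); P=pts(w)
m=(P[...,2]>.08)&(P[...,2]<.1)&(P[...,0]>.35)&(P[...,1]<-.1); print('wrist stub',m.sum(),rect(P[m]) if m.sum()>5 else '')
s=capture('scene'); P=pts(s)
m=(P[...,2]>.08)&(P[...,2]<.11)&(P[...,0]>.38)&(P[...,0]<.54)&(P[...,1]<-.17)&(P[...,1]>-.34); print('scene stub (was 447,-245.6)',rect(P[m]))
goal(.4513,-.2475,.056,101.4)
E
```

```text
wrist stub 4360 (array([ 482.2, -192.9]), array([175.1,  42.8]), 58.7)
scene stub (was 447,-245.6) (array([ 446.9, -244.8]), array([40.7, 40. ]), 32.5)
d [-44.6  -9.9 175.4] turn [-0.  -0.   0.1]
```

{"api": "play_rows", "payload": {"targets": [{"gripper":100,"delta_pos":[-44.5,-10,30],"turn":[0,0,0]},{"gripper":100,"delta_pos":[-44.5,-10,80],"turn":[0,0,0]},{"gripper":100,"delta_pos":[-44.5,-10,130],"turn":[0,0,0]},{"gripper":100,"delta_pos":[-44.5,-10,165],"turn":[0,0,0]},{"gripper":100,"delta_pos":[-44.5,-10,173],"turn":[0,0,0]},{"gripper":60,"delta_pos":[-44.5,-10,173],"turn":[0,0,0]},{"gripper":30,"delta_pos":[-44.5,-10,173],"turn":[0,0,0]},{"gripper":30,"delta_pos":[-44.5,-10,173],"turn":[0,0,0]},{"gripper":30,"delta_pos":[-44.5,-10,173],"turn":[0,0,0]},{"gripper":30,"delta_pos":[-44.5,-10,173],"turn":[0,0,0]}]}}

```text
time: 14.15
tool_pos: [0.4521, -0.2498, 0.0606]
tcp_rot: [0.633, 0.774, 0.0, 0.001]
ft_force: [-1.8, 0.4, 5.8]
finger_gap: 0.474
finger_force: 59.8
```

{"api": "play_rows", "payload": {"targets": [{"gripper":30,"delta_pos":[0,0,-30],"turn":[0,0,0]},{"gripper":30,"delta_pos":[0,0,-80],"turn":[0,0,0]},{"gripper":30,"delta_pos":[0,0,-130],"turn":[0,0,0]},{"gripper":30,"delta_pos":[0,0,-160],"turn":[0,0,0]},{"gripper":30,"delta_pos":[0,0,-160],"turn":[0,0,0]},{"gripper":30,"delta_pos":[0,0,-160],"turn":[0,0,0]}]}}

```text
time: 14.9
tool_pos: [0.4502, -0.2485, 0.2175]
tcp_rot: [0.633, 0.774, -0.0, -0.001]
ft_force: [-1.0, 1.0, -4.4]
finger_gap: 0.479
finger_force: 62.0
```

```bash
python3 - <<'E'
from h import *
goal(.5735,.0345,.23,85)
s=capture('scene')['pixels'];
cv2.imwrite('pics/s5.png',cv2.resize(s[130:280,330:480],(500,500),interpolation=3)[:,:,::-1])
E
```

```text
d [253.  176.7 -12.3] turn [-0.1 -0.1 16.4]
```

View pics/s5.png

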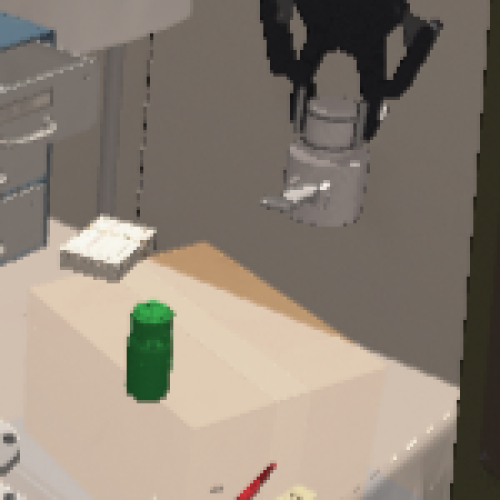

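The coupling is held level with its arms still raised.

{"api": "play_rows", "payload": {"targets": [{"gripper":30,"delta_pos":[253,177,-12],"turn":[0,0,16.4]},{"gripper":30,"delta_pos":[253,177,-12],"turn":[0,0,16.4]},{"gripper":30,"delta_pos":[253,177,-12],"turn":[0,0,16.4]},{"gripper":30,"delta_pos":[253,177,-12],"turn":[0,0,16.4]},{"gripper":30,"delta_pos":[253,177,-12],"turn":[0,0,16.4]},{"gripper":30,"delta_pos":[253,177,-12],"turn":[0,0,16.4]},{"gripper":30,"delta_pos":[253,177,-12],"turn":[0,0,16.4]},{"gripper":30,"delta_pos":[253,177,-12],"turn":[0,0,16.4]},{"gripper":30,"delta_pos":[253,177,-12],"turn":[0,0,16.4]}]}}

```text
time: 16.08
tool_pos: [0.5742, 0.0324, 0.2304]
tcp_rot: [0.738, 0.675, -0.0, -0.0]
ft_force: [-0.4, 0.0, -4.5]
finger_gap: 0.475
finger_force: 62.2
```

```bash
python3 - <<'E'
from h import *
o=get_obs(); print(o['tool_pos'])
goal(.5735,.0345,.2,85)
for n in('scene','top'):
    c=capture(n); P=pts(c)
    # bell: height .17-.23
    z=P[...,2]; r=np.hypot(P[...,0]-.5735,P[...,1]-.0345)
    for nm,lo,hi,rm in(('bell',.175,.215,.04),('head',.07,.09,.03),('head top',.106,.118,.03)):
        m=(z>lo)&(z<hi)&(r<rm); q=P[m]
        if len(q)<10: continue
        A=np.c_[2*q[:,:2],np.ones(len(q))]; s=np.linalg.lstsq(A,(q[:,:2]**2).sum(1),rcond=None)[0]
        print(n,nm,len(q),s[:2].round(4),np.sqrt(s[2]+s[:2]@s[:2]).round(4),rect(q))
c=c if n=='scene' else capture('scene'); cv2.imwrite('pics/s6.png',cv2.resize(c['pixels'][130:280,250:400],(500,500),interpolation=3)[:,:,::-1])
E
```

```text
[0.57418972 0.0324196  0.23043332]
d [ 2.  -0.8 30.4] turn [-0.1  0.  -0.1]
scene bell 385 [0.5747 0.034 ] 0.034 (array([559. ,  40.7]), array([78.3, 41.4]), 66.1)
scene head 118 [0.5699 0.036 ] 0.0205 (array([560.1,  46.4]), array([40.6, 17.7]), 43.6)
scene head top 111 [0.5688 0.0374] 0.0172 (array([568.1,  38.4]), array([41.5, 36.5]), 56.2)
top bell 119 [0.5797 0.0332] 0.0352 (array([567. ,  33.2]), array([73.4, 47.2]), 86.0)
top head 29 [0.5747 0.035 ] 0.0214 (array([561.,  38.]), array([42. , 16.9]), 77.8)
top head top 28 [0.5716 0.0359] 0.0176 (array([557.7,  38.4]), array([35.4,  9.2]), 77.7)
```

View pics/s6.png

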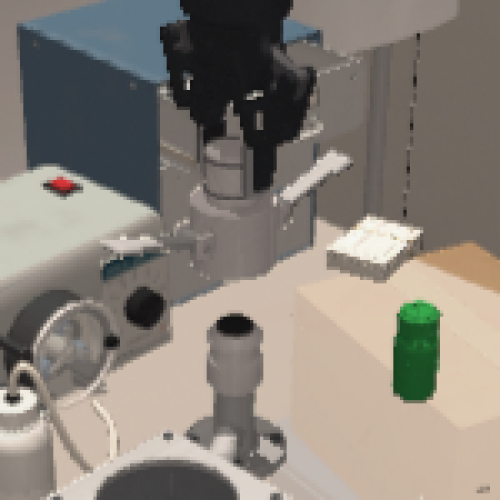

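The coupling hangs over the adaptor, about 4 mm too far in +x. I'll correct that and lower it gently.

{"api": "play_rows", "payload": {"targets": [{"gripper":30,"delta_pos":[0.7,-3.5,20],"turn":[0,0,0]},{"gripper":30,"delta_pos":[0.7,-3.5,40],"turn":[0,0,0]},{"gripper":30,"delta_pos":[0.7,-3.5,50],"turn":[0,0,0]},{"gripper":30,"delta_pos":[0.7,-3.5,56],"turn":[0,0,0]},{"gripper":30,"delta_pos":[0.7,-3.5,62],"turn":[0,0,0]},{"gripper":30,"delta_pos":[0.7,-3.5,68],"turn":[0,0,0]},{"gripper":30,"delta_pos":[0.7,-3.5,74],"turn":[0,0,0]},{"gripper":30,"delta_pos":[0.7,-3.5,80],"turn":[0,0,0]}]}}

```text
time: 17.23
tool_pos: [0.5717, 0.0348, 0.1506]
tcp_rot: [0.737, 0.676, 0.0, 0.0]
ft_force: [-0.0, -0.1, -4.1]
finger_gap: 0.474
finger_force: 62.2
```

{"api": "play_rows", "payload": {"targets": [{"gripper":30,"delta_pos":[0,0,6],"turn":[0,0,0]},{"gripper":30,"delta_pos":[0,0,12],"turn":[0,0,0]},{"gripper":30,"delta_pos":[0,0,15],"turn":[0,0,0]},{"gripper":30,"delta_pos":[0,0,18],"turn":[0,0,0]},{"gripper":30,"delta_pos":[0,0,20],"turn":[0,0,0]},{"gripper":30,"delta_pos":[0,0,21],"turn":[0,0,0]},{"gripper":30,"delta_pos":[0,0,22],"turn":[0,0,0]},{"gripper":30,"delta_pos":[0,0,22],"turn":[0,0,0]}]}}

```text
time: 18.23
tool_pos: [0.5716, 0.0347, 0.1305]
tcp_rot: [0.737, 0.676, 0.0, 0.001]
ft_force: [-3.8, -0.5, 7.2]
finger_gap: 0.474
finger_force: 63.7
```

{"api": "play_rows", "payload": {"targets": [{"gripper":30,"delta_pos":[0,0,1],"turn":[0,0,0]},{"gripper":30,"delta_pos":[0,0,2],"turn":[0,0,0]},{"gripper":30,"delta_pos":[0,0,3],"turn":[0,0,0]},{"gripper":30,"delta_pos":[0,0,3],"turn":[0,0,0]}]}}

```text
time: 18.73
tool_pos: [0.5716, 0.0347, 0.1304]
tcp_rot: [0.737, 0.676, 0.001, 0.001]
ft_force: [-8.5, -1.0, 24.8]
finger_gap: 0.473
finger_force: 65.4
```

It's on a hard stop at home height. I'll release and rise.

{"api": "play_rows", "payload": {"targets": [{"gripper":30,"delta_pos":[0,0,-4],"turn":[0,0,0]},{"gripper":70,"delta_pos":[0,0,-4],"turn":[0,0,0]},{"gripper":90,"delta_pos":[0,0,-4],"turn":[0,0,0]},{"gripper":90,"delta_pos":[0,0,-4],"turn":[0,0,0]},{"gripper":90,"delta_pos":[0,0,-50],"turn":[0,0,0]},{"gripper":90,"delta_pos":[0,0,-110],"turn":[0,0,0]},{"gripper":0,"delta_pos":[-100,0,-150],"turn":[0,0,0]},{"gripper":0,"delta_pos":[-160,0,-150],"turn":[0,0,0]},{"gripper":0,"delta_pos":[-160,0,-150],"turn":[0,0,0]},{"gripper":0,"delta_pos":[-160,0,-150],"turn":[0,0,0]}]}}

```text
time: 19.98
tool_pos: [0.5576, -0.1276, 0.2762]
tcp_rot: [0.739, 0.674, 0.0, 0.001]
ft_force: [-0.1, 0.7, 0.0]
finger_gap: 0.041
finger_force: 0.0
```

```bash
cat > look.py <<'E'
from h import *
import sys
o=get_obs(); print(o['time'],o['tool_pos'].round(4))
for n in('top','scene'):
    c=capture(n); P=pts(c); z=P[...,2]; r=np.hypot(P[...,0]-.5735,P[...,1]-.0345)
    q=P[(z>.148)&(z<.17)&(r<.035)]; print(n,'stub',len(q),rect(q) if len(q)>5 else '',np.percentile(q[:,2],[50,95]).round(4) if len(q) else '')
    for sg in(1,-1):
        q=P[(r>.045)&(r<.12)&(z>.03)&(z<.15)&(sg*(P[...,1]-.0345)>.03)&(abs(P[...,0]-.5735)<.035)]
        if len(q)>5: print('arm',sg,len(q),q.mean(0).round(3),'tip',q[np.argmax(np.hypot(q[:,0]-.5735,q[:,1]-.0345))].round(3), 'z',q[:,2].min().round(3),q[:,2].max().round(3))
if len(sys.argv)>1: cv2.imwrite('pics/'+sys.argv[1],cv2.resize(c['pixels'][170:290,250:400],(700,560),interpolation=3)[:,:,::-1])
E
python3 look.py s7.png
```

```text
19.975 [ 0.5576 -0.1276  0.2762]
top stub 215 (array([572.9,  37.1]), array([41.9, 40.7]), 86.6) [0.1593 0.1642]
arm 1 244 [0.572 0.108 0.095] tip [0.581 0.148 0.118] z 0.03 0.127
arm -1 166 [ 0.566 -0.044  0.117] tip [ 0.571 -0.073  0.117] z 0.1 0.13
scene stub 171 (array([569. ,  40.1]), array([41.5, 42.3]), 2.6) [0.1577 0.1604]
arm 1 185 [0.57  0.108 0.103] tip [0.582 0.15  0.118] z 0.032 0.121
arm -1 140 [ 0.561 -0.042  0.115] tip [ 0.554 -0.072  0.122] z 0.1 0.125
```

View pics/s7.png

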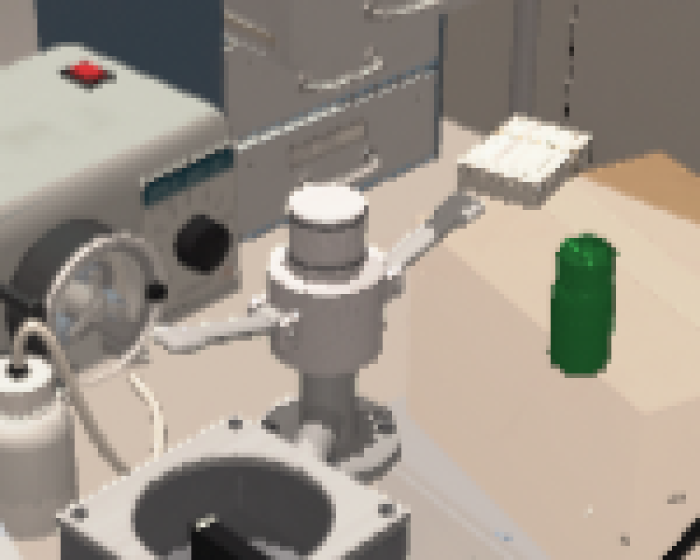

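The coupling is home (stub top at 0.160 m, centre about (573,36) mm) and both arms are raised. Next is arm b on the -y side.

```bash
python3 - <<'E'
from h import *
u=np.array([-np.sin(np.radians(5)),-np.cos(np.radians(5))]); C=np.array([.5725,.0355])
for s,z in((95,160),(95,133),(106,104),(100,75),(90,61),(81,53),(76,49),(73,47)):
    goal(*(C+s/1000*u),z/1000,85)
E
```

```text
d [ 65.7   1.2 115.4] turn [-0.  -0.1 -0.1]
d [ 65.7   1.2 142.4] turn [-0.  -0.1 -0.1]
d [ 54.7   1.3 171.4] turn [-0.  -0.1 -0.1]
d [ 60.6   1.3 200.4] turn [-0.  -0.1 -0.1]
d [ 70.6   1.3 214.4] turn [-0.  -0.1 -0.1]
d [ 79.6   1.3 222.4] turn [-0.  -0.1 -0.1]
d [ 84.6   1.3 226.4] turn [-0.  -0.1 -0.1]
d [ 87.6   1.3 228.4] turn [-0.  -0.1 -0.1]
```

{"api": "play_rows", "payload": {"targets": [{"gripper":0,"delta_pos":[64,1,60],"turn":[0,0,0]},{"gripper":0,"delta_pos":[64,1,110],"turn":[0,0,0]},{"gripper":0,"delta_pos":[64,1,115],"turn":[0,0,0]},{"gripper":0,"delta_pos":[64,1,115],"turn":[0,0,0]},{"gripper":0,"delta_pos":[64,1,115],"turn":[0,0,0]}]}}

```text
time: 20.7
tool_pos: [0.566, -0.0616, 0.163]
tcp_rot: [0.737, 0.676, 0.001, 0.002]
ft_force: [-0.2, -0.3, -0.4]
finger_gap: 0.001
finger_force: 0.0
```

```bash
python3 - <<'E'
from h import *
u=np.array([-np.sin(np.radians(5)),-np.cos(np.radians(5))]); C=np.array([.5725,.0355])
goal(*(C+.095*u),.160,85)
E
```

```text
d [ 2.3 -2.   3. ] turn [ 0.2  0.  -0. ]
```

{"api": "play_rows", "payload": {"targets": [{"gripper":0,"delta_pos":[1,-2,25],"turn":[0,0,0]},{"gripper":0,"delta_pos":[-6,-2,42],"turn":[0,0,0]},{"gripper":0,"delta_pos":[-9,-2,59],"turn":[0,0,0]},{"gripper":0,"delta_pos":[-7,-2,74],"turn":[0,0,0]},{"gripper":0,"delta_pos":[-3,-2,88],"turn":[0,0,0]},{"gripper":0,"delta_pos":[7,-2,102],"turn":[0,0,0]},{"gripper":0,"delta_pos":[16,-2,110],"turn":[0,0,0]},{"gripper":0,"delta_pos":[20,-2,114],"turn":[0,0,0]},{"gripper":0,"delta_pos":[22,-2,115],"turn":[0,0,0]}]}}

```text
time: 21.82
tool_pos: [0.5639, -0.0389, 0.0456]
tcp_rot: [0.737, 0.676, -0.001, 0.0]
ft_force: [-1.0, -5.4, 1.0]
finger_gap: -0.0
finger_force: 2.4
```

{"api": "play_rows", "payload": {"targets": [{"gripper":0,"delta_pos":[3,0,0],"turn":[0,0,0]},{"gripper":0,"delta_pos":[5,0,0],"turn":[0,0,0]},{"gripper":0,"delta_pos":[5,0,0],"turn":[0,0,0]}]}}

```text
time: 22.2
tool_pos: [0.5639, -0.0358, 0.0457]
tcp_rot: [0.737, 0.676, -0.001, 0.001]
ft_force: [-0.4, -7.1, -1.5]
finger_gap: -0.002
finger_force: 3.5
```

{"api": "play_rows", "payload": {"targets": [{"gripper":0,"delta_pos":[3,0,0],"turn":[0,0,0]},{"gripper":0,"delta_pos":[5,0,0],"turn":[0,0,0]},{"gripper":0,"delta_pos":[5,0,0],"turn":[0,0,0]}]}}

```text
time: 22.58
tool_pos: [0.5639, -0.0331, 0.0453]
tcp_rot: [0.736, 0.676, -0.003, 0.002]
ft_force: [-1.3, -15.9, -4.8]
finger_gap: 0.001
finger_force: 6.9
```

```bash
python3 look.py s8.png
```

```text
22.575 [ 0.5639 -0.0331  0.0453]
top stub 130 (array([572.5,  35.4]), array([24.4, 40.6]), 83.7) [0.1622 0.1672]
arm 1 227 [0.572 0.105 0.104] tip [0.596 0.139 0.136] z 0.031 0.143
scene stub 175 (array([566.7,  28.5]), array([40.7, 41.4]), 27.2) [0.1592 0.163 ]
arm 1 135 [0.57  0.108 0.112] tip [0.572 0.142 0.138] z 0.03 0.138
arm -1 449 [ 0.559 -0.02   0.101] tip [ 0.546 -0.047  0.118] z 0.03 0.15
```

View pics/s8.png

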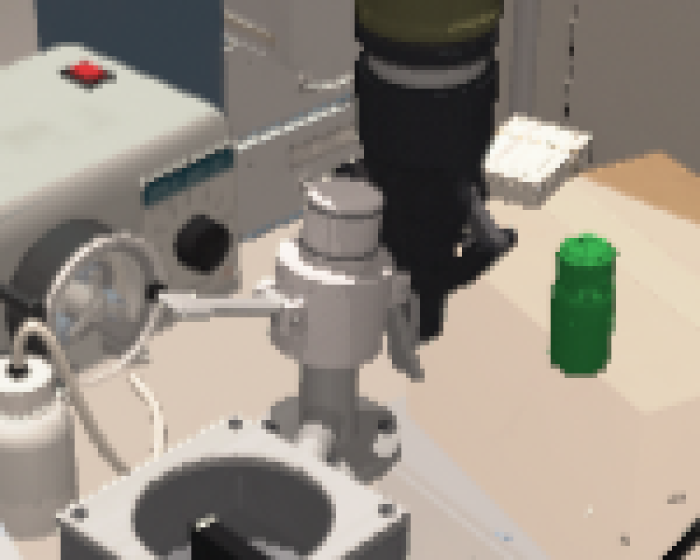

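Arm b is down and at its stop, with the coupling leaning slightly under the push. I'll back off and check.

{"api": "play_rows", "payload": {"targets": [{"gripper":0,"delta_pos":[-15,0,0],"turn":[0,0,0]},{"gripper":0,"delta_pos":[-50,0,-20],"turn":[0,0,0]},{"gripper":0,"delta_pos":[-80,0,-80],"turn":[0,0,0]},{"gripper":0,"delta_pos":[-80,0,-140],"turn":[0,0,0]},{"gripper":0,"delta_pos":[-80,0,-160],"turn":[0,0,0]},{"gripper":0,"delta_pos":[-80,0,-160],"turn":[0,0,0]}]}}

```text
time: 23.42
tool_pos: [0.5593, -0.1089, 0.2084]
tcp_rot: [0.737, 0.675, 0.002, 0.002]
ft_force: [0.1, -0.6, -0.2]
finger_gap: -0.003
finger_force: 0.0
```

```bash
python3 look.py s9.png
```

```text
23.425 [ 0.5593 -0.1089  0.2084]
top stub 212 (array([572.9,  33.2]), array([39. , 41.5]), 87.9) [0.1602 0.1644]
arm 1 228 [0.573 0.107 0.095] tip [0.594 0.142 0.121] z 0.031 0.126
arm -1 71 [ 0.565 -0.024  0.066] tip [ 0.554 -0.036  0.042] z 0.035 0.111
scene stub 170 (array([568.3,  34.1]), array([40.1, 41.8]), 27.7) [0.1582 0.1606]
arm 1 157 [0.572 0.108 0.101] tip [0.577 0.145 0.118] z 0.031 0.123
arm -1 70 [ 0.558 -0.02   0.06 ] tip [ 0.553 -0.036  0.036] z 0.032 0.109
```

View pics/s9.png

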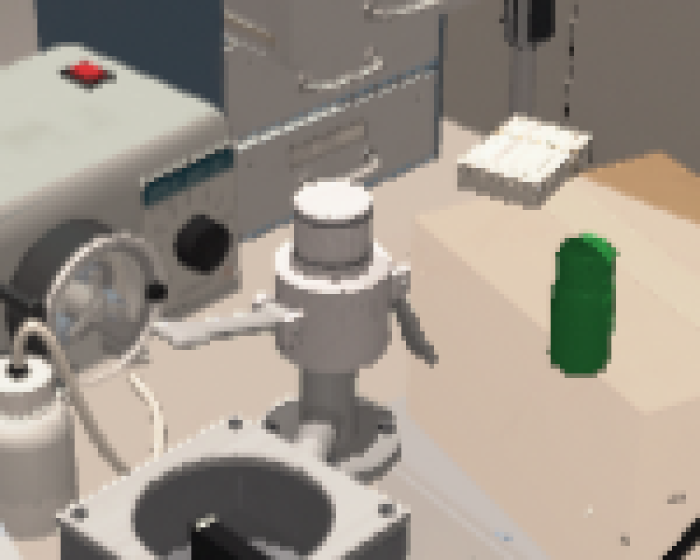

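Arm b reads fully down and the coupling is still seated. Now arm a.

```bash
python3 - <<'E'
from h import *
u=np.array([np.sin(np.radians(5)),np.cos(np.radians(5))]); C=np.array([.573,.0335])
goal(*(C+.095*u),.22,85)
E
```

```text
d [237.5   3.5 -14.8] turn [-0.1 -0.   0. ]
```

{"api": "play_rows", "payload": {"targets": [{"gripper":0,"delta_pos":[40,3.5,-22],"turn":[0,0,0]},{"gripper":0,"delta_pos":[238,3.5,-22],"turn":[0,0,0]},{"gripper":0,"delta_pos":[238,3.5,-22],"turn":[0,0,0]},{"gripper":0,"delta_pos":[238,3.5,-22],"turn":[0,0,0]},{"gripper":0,"delta_pos":[238,3.5,-22],"turn":[0,0,0]},{"gripper":0,"delta_pos":[238,3.5,-10],"turn":[0,0,0]},{"gripper":0,"delta_pos":[238,3.5,45],"turn":[0,0,0]},{"gripper":0,"delta_pos":[238,3.5,45],"turn":[0,0,0]},{"gripper":0,"delta_pos":[238,3.5,45],"turn":[0,0,0]}]}}

```text
time: 24.65
tool_pos: [0.5822, 0.1269, 0.161]
tcp_rot: [0.738, 0.675, -0.0, -0.0]
ft_force: [-1.0, -0.2, 0.7]
finger_gap: 0.003
finger_force: 0.0
```

```bash
python3 - <<'E'
from h import *
u=np.array([np.sin(np.radians(5)),np.cos(np.radians(5))]); C=np.array([.573,.0335])
goal(*(C+.095*u),.16,85)
E
```

```text
d [ 1.1 -1.1  1. ] turn [-0.   0.  -0.1]
```

{"api": "play_rows", "payload": {"targets": [{"gripper":0,"delta_pos":[2,-1,23],"turn":[0,0,0]},{"gripper":0,"delta_pos":[9,-1,40],"turn":[0,0,0]},{"gripper":0,"delta_pos":[12,-1,57],"turn":[0,0,0]},{"gripper":0,"delta_pos":[10,-1,72],"turn":[0,0,0]},{"gripper":0,"delta_pos":[6,-1,86],"turn":[0,0,0]},{"gripper":0,"delta_pos":[-4,-1,100],"turn":[0,0,0]},{"gripper":0,"delta_pos":[-13,-1,108],"turn":[0,0,0]},{"gripper":0,"delta_pos":[-18,-1,112],"turn":[0,0,0]},{"gripper":0,"delta_pos":[-20,-1,113],"turn":[0,0,0]}]}}

```text
time: 25.78
tool_pos: [0.5792, 0.1078, 0.0476]
tcp_rot: [0.738, 0.675, -0.0, -0.0]
ft_force: [-0.1, 1.0, 0.0]
finger_gap: 0.002
finger_force: 0.5
```

{"api": "play_rows", "payload": {"targets": [{"gripper":0,"delta_pos":[-3,0,0],"turn":[0,0,0]},{"gripper":0,"delta_pos":[-5,0,0],"turn":[0,0,0]},{"gripper":0,"delta_pos":[-5,0,0],"turn":[0,0,0]}]}}

```text
time: 26.15
tool_pos: [0.5795, 0.1047, 0.0483]
tcp_rot: [0.737, 0.675, 0.001, -0.0]
ft_force: [-0.4, 4.7, -1.3]
finger_gap: 0.003
finger_force: 2.1
```

{"api": "play_rows", "payload": {"targets": [{"gripper":0,"delta_pos":[-3,0,0],"turn":[0,0,0]},{"gripper":0,"delta_pos":[-5,0,0],"turn":[0,0,0]},{"gripper":0,"delta_pos":[-5,0,0],"turn":[0,0,0]}]}}

```text
time: 26.52
tool_pos: [0.5794, 0.101, 0.0483]
tcp_rot: [0.738, 0.675, 0.002, -0.001]
ft_force: [0.1, 8.4, -3.1]
finger_gap: 0.001
finger_force: 4.0
```

{"api": "play_rows", "payload": {"targets": [{"gripper":0,"delta_pos":[-2,0,0],"turn":[0,0,0]},{"gripper":0,"delta_pos":[-3,0,0],"turn":[0,0,0]},{"gripper":0,"delta_pos":[-3,0,0],"turn":[0,0,0]}]}}

```text
time: 26.9
tool_pos: [0.5795, 0.1004, 0.0481]
tcp_rot: [0.738, 0.675, 0.004, -0.002]
ft_force: [1.3, 15.9, -4.7]
finger_gap: 0.0
finger_force: 7.3
```

Same contact force and symmetric position as arm b. I'll back off and inspect.

{"api": "play_rows", "payload": {"targets": [{"gripper":0,"delta_pos":[15,0,0],"turn":[0,0,0]},{"gripper":0,"delta_pos":[35,0,-30],"turn":[0,0,0]},{"gripper":0,"delta_pos":[40,0,-90],"turn":[0,0,0]},{"gripper":0,"delta_pos":[40,0,-150],"turn":[0,0,0]},{"gripper":0,"delta_pos":[90,-80,-180],"turn":[0,0,0]},{"gripper":0,"delta_pos":[125,-110,-180],"turn":[0,0,0]},{"gripper":0,"delta_pos":[125,-110,-180],"turn":[0,0,0]}]}}

```text
time: 27.78
tool_pos: [0.4773, 0.231, 0.2293]
tcp_rot: [0.736, 0.677, 0.001, 0.0]
ft_force: [0.7, 0.8, 0.0]
finger_gap: 0.001
finger_force: 0.0
```

```bash
python3 look.py s10.png; python3 - <<'E'
from h import *
for n in('top','scene'):
    P=pts(capture(n)); z=P[...,2]; d=P[...,:2]-[.573,.0345]; u=np.array([np.sin(np.radians(5)),np.cos(np.radians(5))])
    s=d@u; t=d@np.array([u[1],-u[0]])
    for sg in(1,-1):
        m=(sg*s>.048)&(sg*s<.085)&(abs(t)<.015)&(z>.03)&(z<.12); q=np.c_[sg*s[m],z[m]]
        if len(q)>8:
            v=np.linalg.svd(q-q.mean(0))[2][0]; print(n,sg,len(q),q.mean(0).round(4),'deg below level',np.degrees(np.arctan2(-v[1],v[0])).round(1))
E
```

```text
27.775 [0.4773 0.231  0.2293]
top stub 214 (array([573. ,  37.2]), array([41.6, 40.8]), 87.2) [0.1599 0.1646]
arm 1 145 [0.565 0.09  0.057] tip [0.539 0.11  0.035] z 0.03 0.114
arm -1 61 [ 0.566 -0.022  0.059] tip [ 0.571 -0.034  0.031] z 0.031 0.089
scene stub 167 (array([568.5,  40.2]), array([41.8, 40. ]), 43.2) [0.1581 0.1603]
arm 1 183 [0.57  0.086 0.075] tip [0.582 0.103 0.049] z 0.031 0.11
arm -1 58 [ 0.559 -0.019  0.053] tip [ 0.55  -0.028  0.038] z 0.032 0.079
top 1 67 [0.0622 0.0613] deg below level 66.3
top -1 54 [0.0587 0.0562] deg below level 66.3
scene 1 106 [0.0569 0.0717] deg below level 68.7
scene -1 41 [0.0552 0.0517] deg below level -111.1
```

View pics/s10.png

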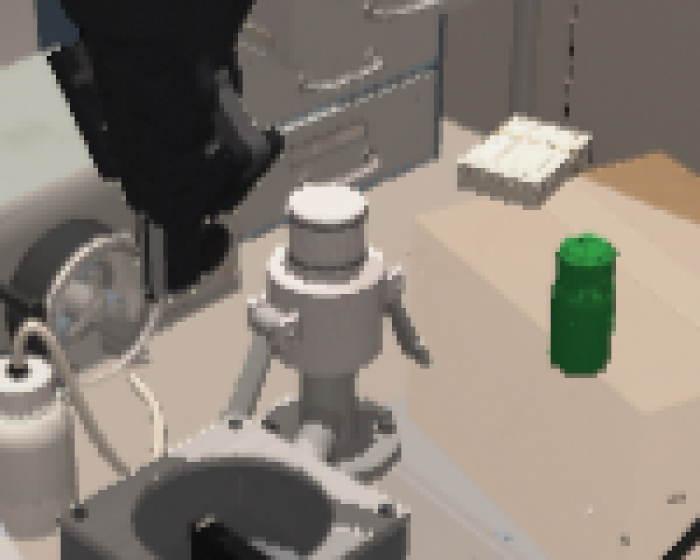

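Both arms read about 66° below level, so they're at the stop, and the coupling is still seated. Now the knob.

```bash
python3 - <<'E'
from h import *
goal(.4735,.2043,.19,180)
E
```

```text
d [-25.2  -4.6  37.8] turn [  0.    0.1 -95. ]
```

{"api": "play_rows", "payload": {"targets": [{"gripper":35,"delta_pos":[-25,-5,38],"turn":[0,0,-95]},{"gripper":35,"delta_pos":[-25,-5,38],"turn":[0,0,-95]},{"gripper":35,"delta_pos":[-25,-5,38],"turn":[0,0,-95]},{"gripper":35,"delta_pos":[-25,-5,38],"turn":[0,0,-95]},{"gripper":35,"delta_pos":[-25,-5,38],"turn":[0,0,-95]},{"gripper":35,"delta_pos":[-25,-5,38],"turn":[0,0,-95]},{"gripper":35,"delta_pos":[-25,-5,38],"turn":[0,0,-95]},{"gripper":35,"delta_pos":[-25,-5,38],"turn":[0,0,-95]},{"gripper":35,"delta_pos":[-25,-5,38],"turn":[0,0,-95]},{"gripper":35,"delta_pos":[-25,-5,38],"turn":[0,0,-95]}]}}

```text
time: 29.22
tool_pos: [0.4736, 0.2037, 0.1891]
tcp_rot: [0.002, 1.0, -0.001, -0.0]
ft_force: [-1.0, 0.0, 0.1]
finger_gap: 0.345
finger_force: 0.0
```

{"api": "play_rows", "payload": {"targets": [{"gripper":35,"delta_pos":[0,0,0],"turn":[0,0,0]},{"gripper":35,"delta_pos":[0,0,0],"turn":[0,0,0]}]}}

```text
time: 29.48
tool_pos: [0.4726, 0.2047, 0.1896]
tcp_rot: [0.001, 1.0, -0.0, -0.0]
ft_force: [-0.1, -0.9, 0.2]
finger_gap: 0.349
finger_force: 0.0
```

```bash
python3 - <<'E'
from h import *
goal(.4735,.2043,.062,180)
E
```

```text
d [ -0.9  -0.4 127.6] turn [-0.  -0.  -0.1]
```

{"api": "play_rows", "payload": {"targets": [{"gripper":35,"delta_pos":[-0.5,0,50],"turn":[0,0,0]},{"gripper":35,"delta_pos":[-0.5,0,90],"turn":[0,0,0]},{"gripper":35,"delta_pos":[-0.5,0,115],"turn":[0,0,0]},{"gripper":35,"delta_pos":[-0.5,0,126],"turn":[0,0,0]},{"gripper":35,"delta_pos":[-0.5,0,126],"turn":[0,0,0]},{"gripper":5,"delta_pos":[-0.5,0,126],"turn":[0,0,0]},{"gripper":5,"delta_pos":[-0.5,0,126],"turn":[0,0,0]},{"gripper":5,"delta_pos":[-0.5,0,126],"turn":[0,0,0]}]}}

```text
time: 30.48
tool_pos: [0.474, 0.2038, 0.065]
tcp_rot: [-0.001, 1.0, -0.001, 0.001]
ft_force: [1.3, -6.9, -0.8]
finger_gap: 0.127
finger_force: 59.6
```

{"api": "play_rows", "payload": {"targets": [{"gripper":5,"delta_pos":[0,0,0],"turn":[0,0,10]},{"gripper":5,"delta_pos":[0,0,0],"turn":[0,0,20]},{"gripper":5,"delta_pos":[0,0,0],"turn":[0,0,30]},{"gripper":5,"delta_pos":[0,0,0],"turn":[0,0,40]},{"gripper":5,"delta_pos":[0,0,0],"turn":[0,0,50]},{"gripper":5,"delta_pos":[0,0,0],"turn":[0,0,60]},{"gripper":5,"delta_pos":[0,0,0],"turn":[0,0,70]},{"gripper":5,"delta_pos":[0,0,0],"turn":[0,0,80]},{"gripper":5,"delta_pos":[0,0,0],"turn":[0,0,87]},{"gripper":5,"delta_pos":[0,0,0],"turn":[0,0,90]}]}}

```text
time: 31.72
tool_pos: [0.4711, 0.2008, 0.065]
tcp_rot: [0.707, 0.707, -0.003, 0.002]
ft_force: [-4.0, -14.7, 7.2]
finger_gap: 0.124
finger_force: 60.7
```

{"api": "play_rows", "payload": {"targets": [{"gripper":5,"delta_pos":[0,0,0],"turn":[0,0,2]},{"gripper":5,"delta_pos":[0,0,0],"turn":[0,0,3]},{"gripper":5,"delta_pos":[0,0,0],"turn":[0,0,3]}]}}

```text
time: 32.1
tool_pos: [0.471, 0.2008, 0.065]
tcp_rot: [0.723, 0.69, -0.004, 0.002]
ft_force: [-3.2, -13.7, 6.2]
finger_gap: 0.123
finger_force: 64.2
```

```bash
python3 - <<'E'
from h import *
o=get_obs(); print(o['torque'],o['ft_force'],o['tcp_rot'],o['tool_pos']); goal(.4735,.2043,.062,90)
E
```

```text
[-2.35192068  0.40955477  1.04465301] [ -3.24828311 -13.7017197    6.15873602] [ 0.72342821  0.69038743 -0.00352199  0.00210047] [0.47103399 0.20075626 0.06500554]
d [3.7 2.3 3. ] turn [-0.1  0.5 -2.7]
```

The moment rose to 1.0 N m at the stop, well above the 0.06 N m friction. I'll release and leave.

{"api": "play_rows", "payload": {"targets": [{"gripper":35,"delta_pos":[0,0,0],"turn":[0,0,0]},{"gripper":35,"delta_pos":[0,0,0],"turn":[0,0,0]},{"gripper":35,"delta_pos":[0,0,0],"turn":[0,0,0]},{"gripper":35,"delta_pos":[0,0,-50],"turn":[0,0,0]},{"gripper":35,"delta_pos":[0,0,-110],"turn":[0,0,0]},{"gripper":35,"delta_pos":[0,0,-170],"turn":[0,0,0]},{"gripper":35,"delta_pos":[-60,-50,-220],"turn":[0,0,0]},{"gripper":35,"delta_pos":[-130,-90,-250],"turn":[0,0,0]},{"gripper":35,"delta_pos":[-180,-90,-250],"turn":[0,0,0]},{"gripper":35,"delta_pos":[-180,-90,-250],"turn":[0,0,0]}]}}

```text
time: 33.35
tool_pos: [0.3725, 0.0286, 0.3151]
tcp_rot: [0.726, 0.688, 0.001, 0.001]
ft_force: [0.3, -0.3, -0.0]
finger_gap: 0.346
finger_force: 0.0
```

{"api": "play_rows", "payload": {"targets": [{"gripper":35,"delta_pos":[-220,0,0],"turn":[0,0,0]},{"gripper":35,"delta_pos":[-220,0,0],"turn":[0,0,0]},{"gripper":35,"delta_pos":[-220,0,0],"turn":[0,0,0]},{"gripper":35,"delta_pos":[-220,0,0],"turn":[0,0,0]},{"gripper":35,"delta_pos":[-220,0,0],"turn":[0,0,0]},{"gripper":35,"delta_pos":[-220,0,0],"turn":[0,0,0]}]}}

```text
time: 34.1
tool_pos: [0.3619, -0.1889, 0.3137]
tcp_rot: [0.725, 0.688, 0.0, -0.0]
ft_force: [-0.9, -0.4, -0.7]
finger_gap: 0.351
finger_force: 0.0
```

```bash
python3 look.py; python3 - <<'E'
from h import *
c=capture('top'); P=pts(c); s=capture('scene')
m=(P[...,0]>.43)&(P[...,0]<.52)&(P[...,1]>.16)&(P[...,1]<.25)&(P[...,2]>.07)&(P[...,2]<.09); q=P[m]; q=q[np.hypot(q[:,0]-.4735,q[:,1]-.204)<.03]
print('bar',len(q),rect(q))
a=cv2.resize(c['pixels'][190:310,170:490],(800,300),interpolation=3); b=cv2.resize(s['pixels'][180:400,160:450],(395,300),interpolation=3)
b=np.hstack([b,np.zeros((300,405,3),np.uint8)]); cv2.imwrite('pics/fin.png',np.vstack([a,b])[:,:,::-1])
E
```

```text
34.1 [ 0.3619 -0.1889  0.3137]
top stub 215 (array([572.8,  37.1]), array([41.5, 40.9]), 88.4) [0.16   0.1648]
arm 1 146 [0.565 0.09  0.057] tip [0.542 0.11  0.032] z 0.03 0.111
arm -1 61 [ 0.566 -0.022  0.06 ] tip [ 0.567 -0.034  0.034] z 0.034 0.094
scene stub 170 (array([568.8,  40.4]), array([41.9, 41.3]), 1.5) [0.1584 0.1601]
arm 1 186 [0.57  0.086 0.075] tip [0.583 0.102 0.048] z 0.03 0.11
arm -1 61 [ 0.559 -0.019  0.054] tip [ 0.551 -0.03   0.037] z 0.034 0.083
bar 95 (array([473.3, 204. ]), array([12.4, 48.5]), 0.7)
```

View pics/fin.png

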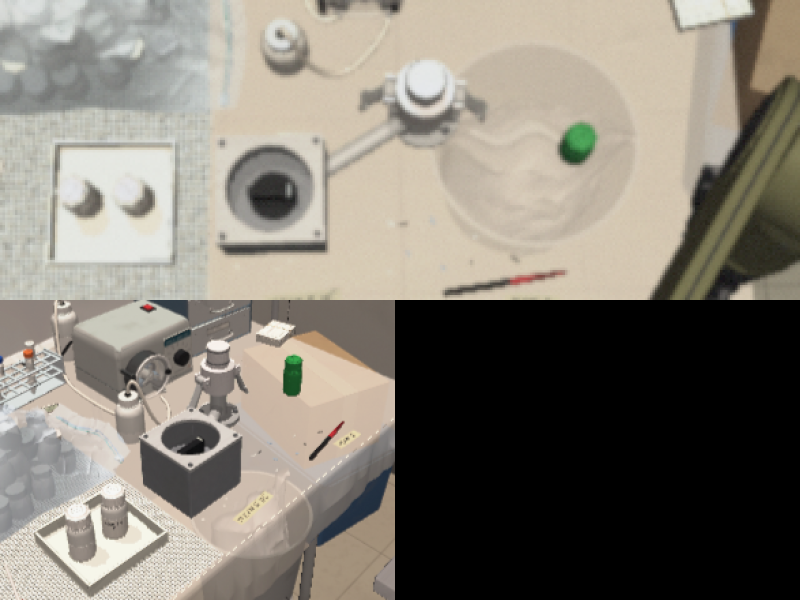

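Both bottles stand in the tray, the coupling is home with both arms down, and the knob bar lies along y. I'm handing the job in.

```bash
python3 -c "
from plant import finish_job; print(finish_job())"
```

```text
the job is handed in; nothing more can be done
None
```

I handed the job in at about 34 s of the 210 s limit: both bottles stand upright in the tray, the coupling is home with both arms fully down, and the knob is turned clockwise to its stop; no verdict came back.

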